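# Hold the reference cell in the light path

### The arm

A 6-joint arm with a two-finger parallel gripper is mounted at the origin on the work surface. World frame = base frame: x ahead of the robot, y to its left, z up, the work surface at z = 0. Lengths are in m, angles in rad, forces in N, time in s.
With the tool pointing down it reaches from about 0.3 to 0.875 m from the base axis. Payload 6.4 kg.
Tool frame: the origin (TCP) lies midway between the tips of the shut fingers; the grasp point (between the pads) lies 19 mm behind it (grasp_offset is the distance from the TCP to the grasp point, in m); z points along the fingers, y is the line along which they close (so a half turn about z gives the same grasp; the last joint's range is limited). The gripper opens to 85 mm and grips with 20 to 120 N. Pads are 22 mm wide; open, the fingers measure 114 mm over their backs; the gripper's body (76 mm by 85 mm) begins 54 mm behind the grasp point. The pads swing forward as they close: fully open they stand 13 mm farther back than shut.
Start: joints at [-1.387, 0.181, 1.607, -0, 1.354, -0.206], TCP at [0.219, -0.532, 0.231] pointing down, gripper open.
Joint ranges: [-2.99, 2.99], [-0.89, 2.07], [0.3, 2.58], [-1.14, 4.28], [0, 2.63], [-3.12, 3.12]. Speed limits (rad/s): [2.57, 2.57, 3.01, 3.14, 3.14, 3.14].

### API

Orientations are given as a unit quaternion [w, x, y, z].
In Python, from bench import * gives the robot as it stands. The module is installed in compiled form; this text tells all that it offers.
- The arm moves only by the tool servo_tool, never from a script. Its argument "commands" is text: rows parted by semicolons, each of 7 numbers parted by spaces: the turn, a rotation vector about the tool's x, y, z in rad, then the shift along the tool's x, y, z in mm, then the opening, from 0 (shut) to 1 (fully open). In form: wx wy wz dx dy dz claw; .... A call has 1 to 5 rows; each row shifts and turns the commanded pose from where the row before left it, along the tool's axes as they then stand; what a row does not reach is not made up. A row lasts 1/8 s, in which the tool goes at most 62.5 mm and 10.7 degrees, less where a joint would pass 70% of its speed; a pose out of reach is approached as far as the arm can. A call with a gripper value outside its range is refused whole. The fingers move at their own pace and stop on an object; the grip force is fixed at half the most. Time passes only in rows, so rows that do not move let the fingers close. It gives the time, the measured TCP pose, the force, the opening and the grip force at its end, in the units of the state.
- get_obs(): the state, without advancing time (a new reading comes with each control period).
- camera(name): name is "scene" or "top"; returns the picture (480x640x3 uint8, blue, green, red); there is no depth.
- calibration(name): a dict with "fx", "fy", "cx", "cy" (pixels), "R" (3x3) and "t" (3): a world point X has camera coordinates R X + t. Camera axes: x right, y down, z forward; pixel columns grow to the right and rows downward; lengths in m; the calibration is good to about 2 mm. A picture is of the moment at which its call begins. calibration takes no time and is no camera call.
- hand_in(): hands the job in; it is judged then, once.
The state is a dict: "time_s": time; "q": joint angles; "dq": joint speeds; "joint_efforts": joint torques, N m; "eef_pos": TCP position; "eef_rot": TCP orientation; "wrist_force": force on the tool from outside, world axes, zero at the start; "torque": the same for the moment, N m; "opening": opening from 0.0 (shut) to 1.0 (fully open); "grasp_force": force on a finger pad.
Only numpy, scipy, OpenCV 4.12 (cv2) and the standard library are available. Lean on these libraries where they do the work, as an engineer would, in place of code of your own. Each camera call takes 0.05 s, during which the arm holds its last target. There are 200 camera calls.

### The job

First lift the loose red dust cap off the emitter and set it upright in the blue round dock, letting go of it. Then take the clear, blue-topped glass cell from the rack, gripping it only by its two white frosted faces and never touching the clear windows, and hold it upright and still, centred in the light path between the emitter and the detector, at lens height and with its clear windows squarely facing the two lenses; it must not bump or rest on the station. Finish while still holding it there, and leave the amber cell and the other things on the bench where they are.

Things in the scene. Friction and masses are not known exactly. Their poses are not given: they have to be found in the camera images.
- beam (a point): Centre of the light path, half-way between the two lenses, 100 mm above the work surface. Light runs level along this point's y axis; z up. The emitter (red lens, under the red cap at the start) is 65 mm to +y, the detector (dark green lens) 65 mm to -y: fixed upright steel cylinders 34 mm in diameter, tops 125 mm above the work surface, about 95 mm of clear gap between them.
- emitter_top (a point): Centre of the emitter's flat top face, 125 mm above the work surface; 65 mm along +y and 25 mm above the beam point.
- cap_knob (a point): Centre of the knob on the loose red dust cap (about 40 g); z is up the cap's axis. The knob is an upright cylinder 18 mm in diameter, 26 mm tall, on the crown of the cap: this point is 13 mm above the crown's upper face and 57 mm above the cap's lower rim.
- cap: The same red cap: an upside-down cup 46 mm outside, 40 mm inside, 44 mm tall, crown 4 mm thick. Origin at the centre of its open lower rim. It sits loosely over the emitter with 3 mm play all round, crown on the emitter's top, skirt 40 mm down over it, so it must rise more than 40 mm to come free.
- dock_floor (a point): Centre of the floor of the dock, a fixed blue round tray on the work surface, 72 mm outside, 60 mm inside; its floor is 4 mm and its rim 12 mm above the work surface. A cap set in it stands rim down, with its knob's centre 57 mm above this floor.
- cell_center (a point): Centre of the clear reference cell, a loose upright solid glass block with a blue top, 24 by 24 mm, 64 mm tall (about 70 g). z is up its height. Its x axis runs through the two white frosted faces (24 mm apart), the only ones to grip; its y axis through the two clear pale-blue windows. A half turn about z makes no difference.
- cell: The same clear cell: origin at the centre of its underside. At the start it stands 10 mm deep in one of the rack's two pockets (1.5 mm play each side), 54 mm showing, its frosted faces towards the rack's long sides (rack +x and -x).
- cell_windows: The two clear windows of the clear cell, thin panes 17 mm wide and 54 mm tall on its +y and -y faces, not to be touched. Origin at the cell's centre, axes as the cell's.
- rack: Fixed grey rack, a plate 50 mm (x) by 125 mm (y), 20 mm tall, origin at the centre of its underside. It has two square pockets 10 mm deep, centred 30 mm to +y and -y of its middle; either may hold the clear cell.
- station: The fixed station that carries emitter and detector: dark steel base plate 80 mm (x) by 200 mm (y), 12 mm thick. Origin at the centre of the plate's underside, 100 mm below the beam point, same axes.
- amber_cell_center (a point): Centre of the amber, orange-topped cell in the rack's other pocket, same size as the clear one. Leave it.
- amp_center (a point): Centre of a loose aluminium amplifier box, 50 by 85 mm (105 mm over its brass connectors), 28 mm tall. Leave it.
- adapter_center (a point): Centre of a loose steel coaxial adapter standing upright, 26 mm in diameter, 36 mm tall. Leave it.
- wrench_grip (a point): Handle of a loose steel wrench 120 mm long lying on the bench. Leave it.
Not all that is in view belongs to the job. There is more than one size of the cap; the one meant has the size given above.

How it is judged:
On the way, in this order (a step that is already met when the one before it is completed fails the run):
1. the red cap stands in the dock, let go (horizontal distance between cap_knob and dock_floor below 0.01 m and z of cap_knob in the frame of dock_floor between 0.052 and 0.061 m and angle between cap_knob's own z axis and vertical below 0.1 rad and contact force between the fingers and cap below 0.1 N), for 0.2 s.
2. the clear cell is held centred and square in the light path (x of cell_center in the frame of beam between -0.008 and 0.008 m and y of cell_center in the frame of beam between -0.015 and 0.015 m and z of cell_center in the frame of beam between -0.01 and 0.01 m and angle between the y axis of cell_center and the y axis of beam, either way round below 0.15 rad and angle between cell_center's own z axis and vertical below 0.12 rad and contact force between the fingers and cell above 1 N and contact force between the fingers and cell_windows below 0.5 N and contact force between cell and station below 0.1 N and linear speed of cell below 0.03 m/s), for 0.3 s.
At the end, for the whole second after the job is handed in: Cap upright in the dock (within 10 mm of its centre, on the floor), let go. Clear cell held by the fingers alone, fingers off its windows: centre within 8 mm sideways, 15 mm along the light, 10 mm in height of the beam point, square within 0.15 rad, upright within 0.12 rad, still (all of step 1 and all of step 2); the arm keeps its last pose, push and grip.
It fails at once if the fingers press on the clear windows (over 0.5 N) (contact force between the fingers and cell_windows above 0.5 N).
It fails at once if the clear cell bumps the station (over 2 N) (contact force between cell and station above 2 N).
It fails at once if the amber cell, amplifier box, adapter or wrench is moved more than 20 mm (distance of any of amber_cell_center, amp_center, adapter_center, wrench_grip from where it was at the start of the episode above 0.02 m).
It also fails if it takes over 64 s, if anything falls off the work surface, if the arm or the gripper's body presses on something with over 40 N, if the wrist force passes 120 N, or if a joint passes its speed limit or range.

## Working session

There is one attempt and no reset: what is moved stays moved. The work goes in short steps, Python scripts to look and compute and a tool call to move; the robot and the scene stay as the last step left them, time stands still between calls to the robot, and variables do not carry over. Pictures are saved under pics/ and viewed, at most 12 in all, crops included, and the job is handed in when it is done.

Besides the shell and the picture viewer there is one more tool, called after "Call:" as name(argument=value, ...) on one line, values as JSON. servo_tool: Moves the arm, as the interface text tells. Its arguments: {"type":"object","properties":{"commands":{"type":"string"}},"required":["commands"]}

```bash
mkdir -p pics; python3 - <<'E'
from bench import *
import cv2,numpy as np
for n in("scene","top"):
    im=camera(n);cv2.imwrite(f"pics/{n}0.png",im);c=calibration(n)
    print(n,c["fx"],c["cx"],c["cy"],np.round(c["R"],3).tolist(),np.round(c["t"],3).tolist())
o=get_obs();print(o["time_s"],o["eef_pos"],o["eef_rot"],o["opening"])
E
```

```text
scene 548.1945679337836 322.25791990146354 242.43909164597304 [[-0.413, 0.911, -0.005], [0.55, 0.246, -0.798], [-0.726, -0.332, -0.603]] [0.252, -0.237, 1.465]
top 467.8454835671615 326.64926668978495 233.97362870118164 [[0.014, -1.0, 0.005], [-0.997, -0.015, -0.071], [0.071, -0.004, -0.997]] [-0.02, 0.586, 1.197]
0.1 [ 0.2184438  -0.53135832  0.23046174] [-7.92866065e-04  9.81069744e-01  1.93653112e-01  2.76309911e-05] 1.0011829707059827
```

View pics/scene0.png

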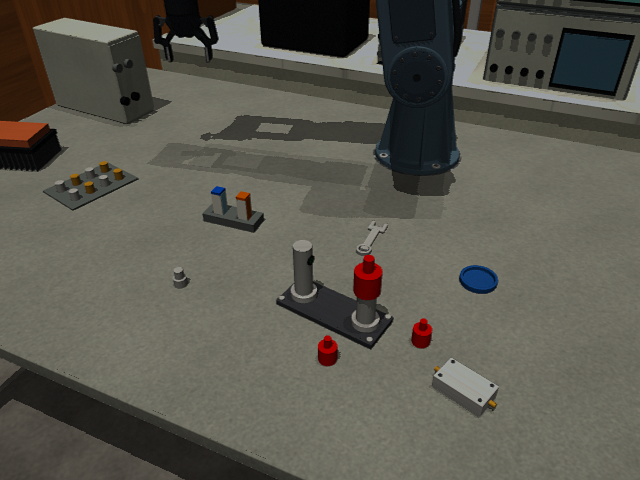

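View pics/top0.png

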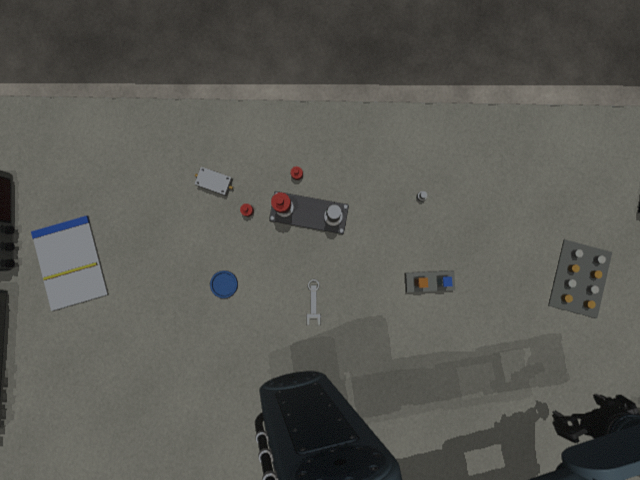

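The scene view shows the capped emitter at (368,275), detector at (303,270), dock at (479,279) and the rack with blue cell at (218,190) and amber cell at (244,195). In the top view: cap at (281,202), detector top at (334,213), dock at (224,284), blue top at (447,283), amber at (422,283) and wrench at (313,300).

```bash
cat >h.py <<'E'
import cv2,numpy as np
from bench import *
def ray(n,p):
    c=calibration(n);R=np.array(c["R"]);d=R.T@np.array([(p[0]-c["cx"])/c["fx"],(p[1]-c["cy"])/c["fy"],1]);return -R.T@np.array(c["t"]),d
def onz(n,p,z):
    o,d=ray(n,p);return o+d*(z-o[2])/d[2]
def tri(ps,pt):
    A=[];b=[]
    for n,p in(("scene",ps),("top",pt)):
        o,d=ray(n,p);d=d/np.linalg.norm(d);P=np.eye(3)-np.outer(d,d);A.append(P);b.append(P@o)
    return np.linalg.lstsq(np.vstack(A),np.hstack(b),rcond=None)[0]
def blobs(m,x0=0,y0=0,x1=640,y1=480,amin=25):
    w=np.zeros(m.shape[:2],np.uint8);w[y0:y1,x0:x1]=m[y0:y1,x0:x1].astype(np.uint8)*255
    cs,_=cv2.findContours(w,cv2.RETR_EXTERNAL,cv2.CHAIN_APPROX_NONE)
    return sorted([c for c in cs if cv2.contourArea(c)>amin],key=cv2.contourArea,reverse=True)
def cen(c):
    m=cv2.moments(c);return m["m10"]/m["m00"],m["m01"]/m["m00"]
E
python3 - <<'E'
from h import *
t=cv2.imread("pics/top0.png").astype(int);B,G,R=t[...,0],t[...,1],t[...,2]
def rect(c,z):
    q=[onz("top",p,z)[:2] for p in cv2.boxPoints(cv2.minAreaRect(c))];q=np.array(q)
    e=[q[1]-q[0],q[2]-q[1]];l=[np.linalg.norm(v) for v in e];v=e[int(np.argmax(l))]
    return q.mean(0).round(4),np.round(l,4),round(np.degrees(np.arctan2(v[1],v[0]))%180,1)
mx=t.max(2)
print("plate",t[215,300],t[213,334],"rack",t[288,435],"bench",t[250,350])
for c in blobs(mx<75,262,185,355,240)[:2]: print("plate",rect(c,.012),cv2.contourArea(c))
for c in blobs((mx<98),398,262,462,300)[:2]: print("rack",rect(c,.02))
for c in blobs((B>R+50),180,255,260,310)[:1]:
    print("dock",onz("top",cv2.minEnclosingCircle(c)[0],.012),cv2.minEnclosingCircle(c)[1])
for c in blobs((B>R+60),435,265,465,300)[:1]: print("blue",rect(c,.074),cen(c))
for c in blobs((R>B+60),405,265,440,300)[:1]: print("amber",rect(c,.074))
for c in blobs((R>G+70),230,160,310,225): print("red",cen(c),cv2.boundingRect(c),cv2.contourArea(c))
for c in blobs((mx>130),318,200,348,226)[:2]: print("det",cv2.minEnclosingCircle(c),onz("top",cv2.minEnclosingCircle(c)[0],.125))
k=np.hstack([cv2.resize(cv2.imread("pics/top0.png")[180:240,260:360],None,fx=4,fy=4,interpolation=2),cv2.resize(cv2.imread("pics/top0.png")[260:305,396:466],None,fx=5.7142,fy=5.3333,interpolation=2)]) 
cv2.imwrite("pics/crop.png",k)
E
```

```text
plate [68 65 64] [134 131 127] rack [87 91 89] bench [100 108 108]
plate (array([0.6313, 0.0387]), array([0.1037, 0.2009]), np.float64(80.5)) 2075.5
rack (array([ 0.464 , -0.2788]), array([0.1308, 0.0622]), np.float64(93.3))
dock [0.4526178  0.25515403 0.012     ] 13.31663703918457
blue (array([ 0.4698, -0.3107]), array([0.0198, 0.0197]), np.float64(90.8)) (447.14363143631437, 280.88888888888886)
amber (array([ 0.4665, -0.2513]), array([0.0198, 0.0197]), np.float64(90.8))
red (280.2627906976744, 201.39224806201548) (272, 193, 18, 18) 215.0
red (245.81917211328974, 209.1416122004357) (241, 204, 11, 11) 76.5
red (296.26027397260276, 171.95205479452054) (291, 167, 11, 11) 73.0
det ((334.5625, 211.796875), 6.804155349731445) [ 0.63175905 -0.02927356  0.125     ]
```

View pics/crop.png

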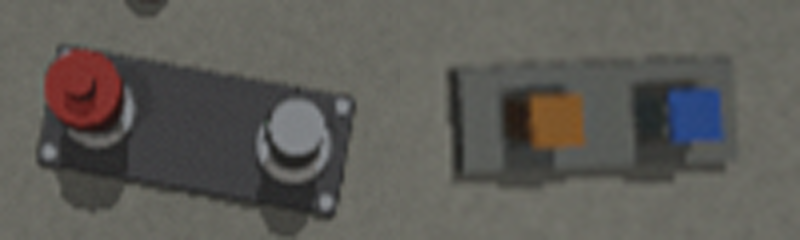

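The crop shows the station with bolts at about (272.5,218), (345.8,206.5) and (341.8,230.8), the cap's knob, the detector top, and the rack with square orange and blue tops standing clear of each other.

```bash
cat >>h.py <<'E'
from scipy.spatial.transform import Rotation as Ro
def go(p,yaw=None):
    o=get_obs();w,x,y,z=o["eef_rot"];R=Ro.from_quat([x,y,z,w])
    M=R.as_matrix();cy=np.degrees(np.arctan2(M[1,1],M[0,1]))
    if yaw is None: yaw=cy
    d=(yaw-cy+90)%180-90
    a=np.radians(cy+d);T=np.column_stack([[-np.sin(a),np.cos(a),0],[np.cos(a),np.sin(a),0],[0,0,-1]]);
    T[:,0]=np.cross(T[:,1],T[:,2])
    print("t",round(o["time_s"],2),"pos",o["eef_pos"].round(4),"yaw",round(cy,1),"q",np.round(o["q"],2),"op",round(o["opening"],3),"F",np.round(o["grasp_force"],1),np.round(o["wrist_force"],1))
    if p is None:return
    print("rotvec",(R.inv()*Ro.from_matrix(T)).as_rotvec().round(3),"then shift mm",(T.T@(np.array(p)-o["eef_pos"])*1000).round(1),"shift in present axes",(M.T@(np.array(p)-o["eef_pos"])*1000).round(1))
E
python3 - <<'E'
from h import *
b=[(272.5,218),(345.75,206.5),(341.75,230.75)]
P=[onz("top",p,.014)[:2] for p in b];print("bolts",np.round(P,4),"mid",(P[0]+P[1])/2)
v=P[0]-P[2];print("yaw y",np.degrees(np.arctan2(v[1],v[0])))
s=cv2.imread("pics/scene0.png").astype(int);B,G,R=s[...,0],s[...,1],s[...,2]
c=blobs(R>G+70,345,245,395,305)[0];x,y,w,h=cv2.boundingRect(c)
pts=c[:,0];
# knob: upper part
k=pts[(pts[:,1]<y+9)];ku=(k[:,0].min()+k[:,0].max())/2;print("scene cap",x,y,w,h,"knob u",ku)
t=cv2.imread("pics/top0.png").astype(int)
c=blobs((t[...,2]>t[...,1]+70),262,185,300,225)[0];ctr,r=cv2.minEnclosingCircle(c);print("top",ctr,r)
print("cap crown",onz("top",ctr,.127), "from scene knob top centre",onz("scene",(ku,y+2.5),.155))
sb=blobs(B>R+40,200,175,235,205)[0];print("blue scene",cv2.boundingRect(sb),onz("scene",cen(sb),.074))
sd=blobs(B>R+40,450,255,510,300)[0];print("dock scene",cv2.minAreaRect(sd)[0],onz("scene",cv2.minAreaRect(sd)[0],.008))
go([.653,.099,.22],-9.5)
E
```

```text
bolts [[ 0.6262  0.131 ]
 [ 0.6594 -0.0607]
 [ 0.5954 -0.051 ]] mid [0.64281912 0.0351111 ]
yaw y 80.37822378345913
scene cap 354 255 29 45 knob u 367.0
top (280.3784484863281, 201.43370056152344) 8.762773513793945
cap crown [0.65445151 0.10032988 0.127     ] from scene knob top centre [0.6552459  0.09803794 0.155     ]
blue scene (211, 186, 14, 10) [ 0.47291772 -0.31142155  0.074     ]
dock scene (478.5, 278.5) [0.45365281 0.25587654 0.008     ]
t 0.1 pos [ 0.2184 -0.5314  0.2305] yaw -67.7 q [-1.39  0.18  1.61  0.    1.35 -0.21] op 1.001 F 0.0 [ 1.3  0.5 -0. ]
rotvec [-1.000e-03 -1.000e-03 -1.015e+00] then shift mm [693.4 324.6  10.5] shift in present axes [ 641.5 -417.9   11.3]
```

Call:
servo_tool(commands="0 0 -0.17 0 0 0 1;0 0 -0.17 0 0 0 1;0 0 -0.17 0 0 0 1;0 0 -0.17 0 0 0 1;0 0 -0.17 0 0 0 1")

```text
time_s: 0.72
eef_pos: [0.2185, -0.5315, 0.2307]
eef_rot: [-0.0, 0.812, 0.583, 0.0]
wrist_force: [0.8, 0.6, 0.0]
opening: 1.002
grasp_force: 0.0
```

Call:
servo_tool(commands="0 0 -0.165 0 0 0 1;0 0 0 45 21 0 1;0 0 0 45 21 0 1;0 0 0 45 21 0 1;0 0 0 45 21 0 1")

```text
time_s: 1.35
eef_pos: [0.3317, -0.3667, 0.2309]
eef_rot: [-0.0, 0.763, 0.646, 0.0]
wrist_force: [0.6, -0.9, -0.4]
opening: 0.995
grasp_force: 0.0
```

Call:
servo_tool(commands="0 0 0 45 21 0 1;0 0 0 45 21 0 1;0 0 0 45 21 0 1;0 0 0 45 21 0 1;0 0 0 45 21 0 1")

```text
time_s: 1.98
eef_pos: [0.4724, -0.1621, 0.2311]
eef_rot: [-0.0, 0.763, 0.646, -0.0]
wrist_force: [0.1, -0.8, -0.7]
opening: 1.002
grasp_force: 0.0
```

```bash
python3 -c "
from h import *
go([.6545,.0995,.2],-9.5)"
```

```text
t 1.98 pos [ 0.4724 -0.1621  0.2311] yaw -9.5 q [-0.57  0.01  1.79 -0.    1.34 -0.4 ] op 1.002 F 0.0 [ 0.1 -0.8 -0.7]
rotvec [-0. -0. -0.] then shift mm [288.1 136.5  31.1] shift in present axes [288.1 136.4  31. ]
```

Call:
servo_tool(commands="0 0 0 45 21 0 1;0 0 0 45 21 0 1;0 0 0 45 21 0 1;0 0 0 45 21 0 1;0 0 0 45 21 0 1")

```text
time_s: 2.6
eef_pos: [0.6131, 0.0424, 0.2308]
eef_rot: [-0.0, 0.763, 0.646, -0.0]
wrist_force: [-0.3, -0.3, -1.1]
opening: 1.0
grasp_force: 0.0
```

Call:
servo_tool(commands="0 0 0 25 12 0 0.8;0 0 0 0 0 10 0.6;0 0 0 0 0 10 0.6;0 0 0 0 0 0 0.6")

```text
time_s: 3.1
eef_pos: [0.6271, 0.0626, 0.2095]
eef_rot: [-0.001, 0.764, 0.646, -0.001]
wrist_force: [0.3, -0.7, 0.2]
opening: 0.602
grasp_force: 0.0
```

```bash
python3 -c "
from h import *
t=camera('top');s=camera('scene')
cv2.imwrite('pics/a.png',np.hstack([cv2.resize(t[150:270,220:380],(400,300)),cv2.resize(s[180:330,280:480],(400,300))]))
go([.6545,.0995,.132],-9.5)"
```

```text
t 3.2 pos [0.6281 0.0626 0.2111] yaw -9.6 q [-0.09  0.32  1.48 -0.    1.34  0.08] op 0.604 F 0.0 [-0.5  0.3  0.5]
rotvec [-0.001  0.    -0.002] then shift mm [40.8 19.9 79.1] shift in present axes [40.8 19.9 79.1]
```

View pics/a.png

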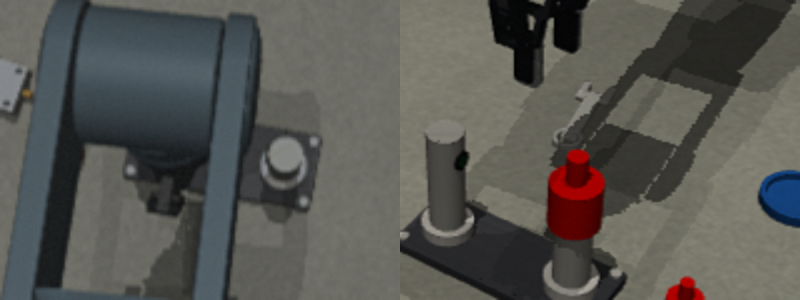

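The left half (top view) shows the arm covering the emitter. The right half (scene view) shows the fingers above and short of the cap, whose knob is near (578,160) in the picture. The fingers are higher than the knob, so the way is clear.

Call:
servo_tool(commands="0 0 0 21 10 0 0.6;0 0 0 20 10 0 0.6;0 0 0 0 0 0 0.6;0 0 0 0 0 15 0.6")

```text
time_s: 3.7
eef_pos: [0.6558, 0.0999, 0.1975]
eef_rot: [0.001, 0.763, 0.646, 0.001]
wrist_force: [0.2, -0.4, -1.0]
opening: 0.602
grasp_force: 0.0
```

```bash
python3 -c "
from h import *
go([.6545,.0995,.132],-9.5)
cv2.imwrite('pics/b.png',cv2.resize(camera('scene')[180:330,280:480],(800,600)))"
```

```text
t 3.7 pos [0.6558 0.0999 0.1975] yaw -9.5 q [-0.03  0.4   1.4  -0.    1.34  0.14] op 0.602 F 0.0 [ 0.2 -0.4 -1. ]
rotvec [ 0.003 -0.    -0.001] then shift mm [-0.6 -1.2 65.5] shift in present axes [-0.6 -1.4 65.5]
```

View pics/b.png

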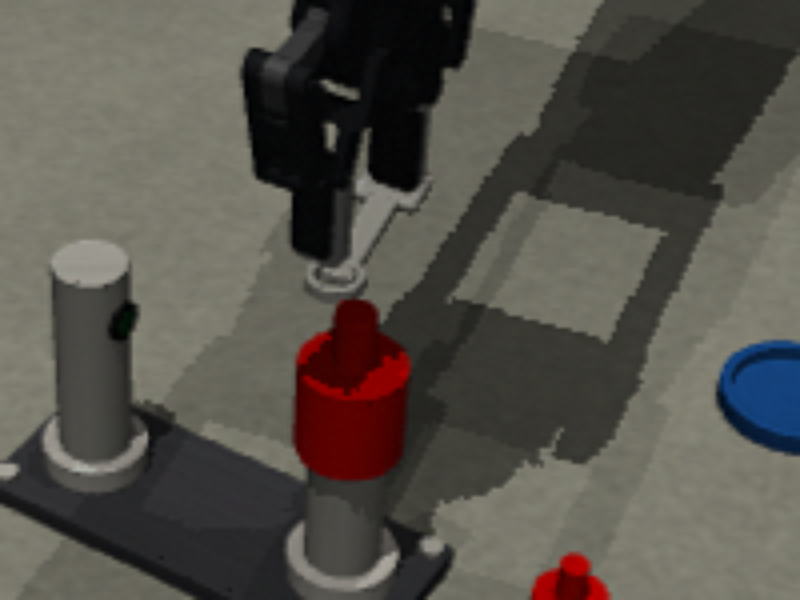

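The fingers straddle the knob: finger tips are near (320,250) and (400,185), with the knob top at (356,308). I'll descend.

Call:
servo_tool(commands="0 0 0 0 0 20 0.5;0 0 0 0 0 20 0.5;0 0 0 0 0 15 0.5;0 0 0 0 0 8 0.5;0 0 0 0 0 0 0.5")

```text
time_s: 4.38
eef_pos: [0.6547, 0.1007, 0.1324]
eef_rot: [-0.0, 0.763, 0.646, -0.001]
wrist_force: [-0.6, 0.7, 0.1]
opening: 0.501
grasp_force: 0.0
```

Call:
servo_tool(commands="0 0 0 0 0 0 0;0 0 0 0 0 0 0;0 0 0 0 0 0 0;0 0 0 0 0 0 0;0 0 0 0 0 0 0")

```text
time_s: 5.0
eef_pos: [0.6558, 0.1007, 0.1345]
eef_rot: [0.001, 0.763, 0.646, 0.001]
wrist_force: [0.2, 0.1, 5.1]
opening: 0.184
grasp_force: 59.0
```

Call:
servo_tool(commands="0 0 0 0 0 -10 0;0 0 0 0 0 -15 0;0 0 0 0 0 -20 0;0 0 0 0 0 -20 0;0 0 0 0 0 -5 0")

```text
time_s: 5.62
eef_pos: [0.6563, 0.1007, 0.2063]
eef_rot: [0.001, 0.763, 0.646, 0.002]
wrist_force: [0.0, 0.6, 0.7]
opening: 0.184
grasp_force: 58.8
```

```bash
python3 -c "
from h import *
go([.453,.2555,.2],None)
cv2.imwrite('pics/c.png',cv2.resize(camera('scene')[180:330,280:480],(600,450)))"
```

```text
t 5.62 pos [0.6563 0.1007 0.2063] yaw -9.5 q [-0.03  0.39  1.39  0.    1.35  0.14] op 0.184 F 58.8 [0.  0.6 0.7]
rotvec [ 0.004 -0.001  0.   ] then shift mm [ 119.1 -226.1    6.3] shift in present axes [ 119.1 -226.1    5.5]
```

View pics/c.png

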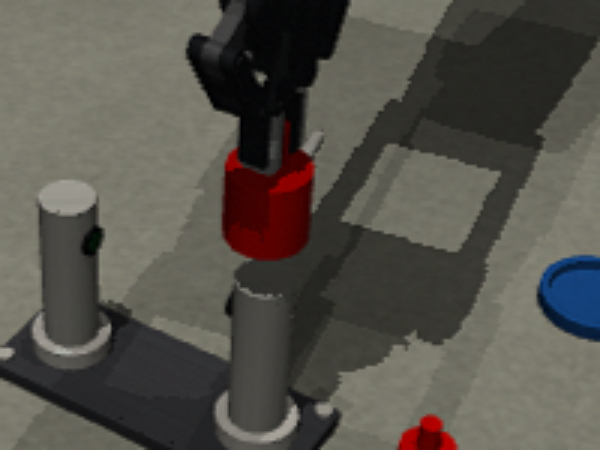

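The cap hangs upright in the fingers (bottom near (266,255)), clear of the emitter top at (262,290). I'll carry it to the dock.

Call:
servo_tool(commands="0 0 0 20 -38 0 0;0 0 0 20 -38 0 0;0 0 0 20 -38 0 0;0 0 0 20 -38 0 0;0 0 0 20 -38 0 0")

```text
time_s: 6.3
eef_pos: [0.4826, 0.2313, 0.2027]
eef_rot: [-0.0, 0.763, 0.646, -0.0]
wrist_force: [-1.3, 0.8, -0.3]
opening: 0.186
grasp_force: 58.8
```

Call:
servo_tool(commands="0 0 0 19 -36 0 0;0 0 0 0 0 40 0;0 0 0 0 0 40 0;0 0 0 0 0 0 0;0 0 0 0 0 0 0")

```text
time_s: 6.92
eef_pos: [0.4525, 0.2555, 0.1243]
eef_rot: [0.0, 0.763, 0.646, 0.0]
wrist_force: [0.1, 0.4, -0.5]
opening: 0.185
grasp_force: 58.8
```

```bash
python3 -c "
from h import *
go([.453,.2555,.055],None)
cv2.imwrite('pics/d.png',cv2.resize(camera('scene')[180:330,380:580],(600,450)))"
```

```text
t 6.92 pos [0.4525 0.2555 0.1243] yaw -9.5 q [0.29 0.18 1.84 0.   1.12 0.45] op 0.185 F 58.8 [ 0.1  0.4 -0.5]
rotvec [ 0.001 -0.     0.   ] then shift mm [ 0.   0.5 69.3] shift in present axes [ 0.   0.4 69.3]
```

View pics/d.png

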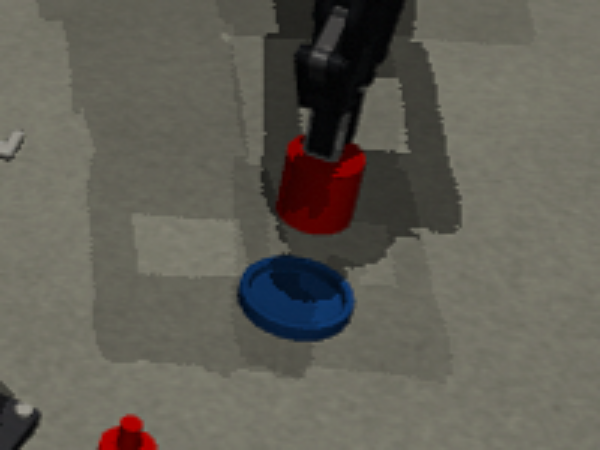

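The cap is upright (its slight lean is perspective) and above the dock at (297,297). I'll lower it.

Call:
servo_tool(commands="0 0 0 0 0 25 0;0 0 0 0 0 25 0;0 0 0 0 0 12 0;0 0 0 0 0 5 0;0 0 0 0 0 0 0")

```text
time_s: 7.6
eef_pos: [0.4524, 0.2555, 0.057]
eef_rot: [0.0, 0.763, 0.646, 0.0]
wrist_force: [-0.5, 0.8, 0.1]
opening: 0.182
grasp_force: 58.8
```

Call:
servo_tool(commands="0 0 0 0 0 2 0;0 0 0 0 0 2 0;0 0 0 0 0 0 0")

```text
time_s: 7.98
eef_pos: [0.4525, 0.2556, 0.0534]
eef_rot: [0.0, 0.763, 0.646, 0.001]
wrist_force: [-1.7, -1.0, 6.3]
opening: 0.189
grasp_force: 59.5
```

Contact. I'll release and retreat upward.

Call:
servo_tool(commands="0 0 0 0 0 0 0.3;0 0 0 0 0 0 0.5;0 0 0 0 0 0 0.55;0 0 0 0 0 0 0.55;0 0 0 0 0 -20 0.55")

```text
time_s: 8.6
eef_pos: [0.4503, 0.2549, 0.071]
eef_rot: [-0.001, 0.763, 0.646, -0.002]
wrist_force: [0.1, -0.0, -0.1]
opening: 0.547
grasp_force: 0.0
```

Call:
servo_tool(commands="0 0 0 0 0 -40 0.7;0 0 0 0 0 -40 0.8;0 0 0 0 0 -40 1;0 0 0 0 0 -20 1;0 0 0 0 0 0 1")

```text
time_s: 9.22
eef_pos: [0.4529, 0.2557, 0.214]
eef_rot: [0.001, 0.763, 0.646, 0.002]
wrist_force: [0.4, -0.2, -0.7]
opening: 0.998
grasp_force: 0.0
```

```bash
python3 -c "
from h import *
go([.4705,-.311,.21],3.2)
s=camera('scene');cv2.imwrite('pics/e.png',cv2.resize(s[180:330,380:580],(600,450)))
m=s.astype(int)
c=blobs(m[...,2]>m[...,1]+70,440,230,520,310)[0];x,y,w,h=cv2.boundingRect(c);k=c[:,0][c[:,0,1]<y+6]
print(x,y,w,h,onz('scene',((k[:,0].min()+k[:,0].max())/2,y+2.5),.074))"
```

```text
t 9.22 pos [0.4529 0.2557 0.214 ] yaw -9.5 q [0.29 0.07 1.76 0.   1.3  0.45] op 0.998 F 0.0 [ 0.4 -0.2 -0.7]
rotvec [ 0.004 -0.001 -0.222] then shift mm [-566.8  -14.1    4. ] shift in present axes [-556.1  111.     3.5]
470 252 25 35 [0.46709237 0.24946459 0.074     ]
```

View pics/e.png

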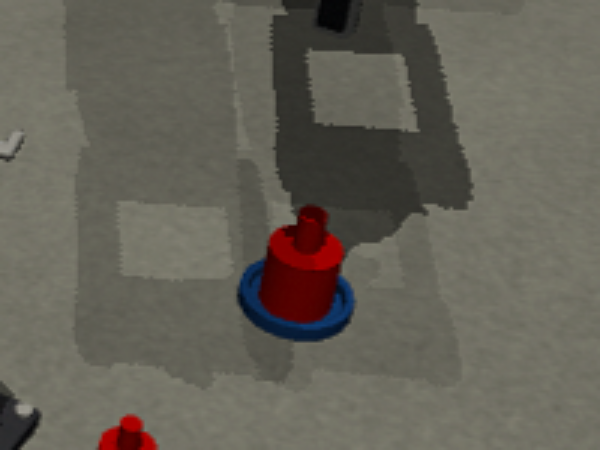

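The cap stands in the dock with its knob top at (313,212). My mask missed the shaded knob top, so I'll check again from above once the arm has moved away.

Call:
servo_tool(commands="0 0 -0.11 0 0 0 1;0 0 -0.11 0 0 0 1;0 0 0 -45 -1 0 1;0 0 0 -52 -1 0 1;0 0 0 -52 -1 0 1")

```text
time_s: 9.9
eef_pos: [0.4557, 0.1052, 0.2104]
eef_rot: [-0.001, 0.687, 0.726, -0.001]
wrist_force: [0.5, -0.2, 0.8]
opening: 1.002
grasp_force: 0.0
```

Call:
servo_tool(commands="0 0 0 -52 -1 0 1;0 0 0 -52 -1 0 1;0 0 0 -52 -1 0 1;0 0 0 -52 -1 0 1;0 0 0 -52 -1 0 1")

```text
time_s: 10.52
eef_pos: [0.4648, -0.1547, 0.2104]
eef_rot: [-0.001, 0.688, 0.726, -0.0]
wrist_force: [0.6, 0.6, -0.2]
opening: 1.002
grasp_force: 0.0
```

```bash
python3 -c "
from h import *
go([.4705,-.311,.21],3.2)
for n,z,b in(('top',.046,(190,250,260,320)),('scene',.074,(440,230,520,310))):
  m=camera(n).astype(int);c=blobs(m[...,2]>m[...,1]+35,*b)[0];x,y,w,h=cv2.boundingRect(c);k=c[:,0][c[:,0,1]<y+5]
  p=cv2.minEnclosingCircle(c)[0] if n=='top' else ((k[:,0].min()+k[:,0].max())/2,y+2.5)
  print(n,x,y,w,h,p,onz(n,p,z))
m=camera('top').astype(int);c=blobs(m[...,0]>m[...,2]+60,435,265,465,300);print('blue',[onz('top',cen(q),.074) for q in c[:1]])
"
```

```text
t 10.53 pos [ 0.4648 -0.1547  0.2104] yaw 3.1 q [-0.56  0.01  1.84  0.    1.3  -0.62] op 1.002 F 0.0 [ 0.6  0.6 -0.2]
rotvec [-0.002 -0.002 -0.002] then shift mm [-156.4   -3.1    0.4] shift in present axes [-1.564e+02 -2.700e+00  1.000e-01]
top 212 276 18 18 (220.1904754638672, 284.1190490722656) [0.45310861 0.25561083 0.046     ]
scene 466 248 29 40 (np.float64(484.0), 250.5) [0.45182219 0.25458205 0.074     ]
blue []
```

The cap is centred in the dock: the top view gives (0.453, 0.2556) and the scene view agrees. Next is the cell.

Call:
servo_tool(commands="0 0 0 -52 -1 0 0.8;0 0 0 -52 -1 0 0.6;0 0 0 -52 -1 40 0.6;0 0 0 0 0 40 0.6;0 0 0 0 0 0 0.6")

```text
time_s: 11.3
eef_pos: [0.4687, -0.3035, 0.1295]
eef_rot: [-0.005, 0.688, 0.726, 0.0]
wrist_force: [-0.7, 0.6, 0.4]
opening: 0.604
grasp_force: 0.0
```

```bash
python3 -c "
from h import *
go([.4705,-.311,.037],3.2)
s=camera('scene');cv2.imwrite('pics/f.png',cv2.resize(s[130:250,160:320],(800,600)))"
```

```text
t 11.3 pos [ 0.4687 -0.3035  0.1295] yaw 3.1 q [-0.79  0.26  1.73  0.    1.16 -0.84] op 0.604 F 0.0 [-0.7  0.6  0.4]
rotvec [-0.007 -0.008 -0.002] then shift mm [-7.6  1.3 92.5] shift in present axes [-8.3  2.  92.4]
```

View pics/f.png

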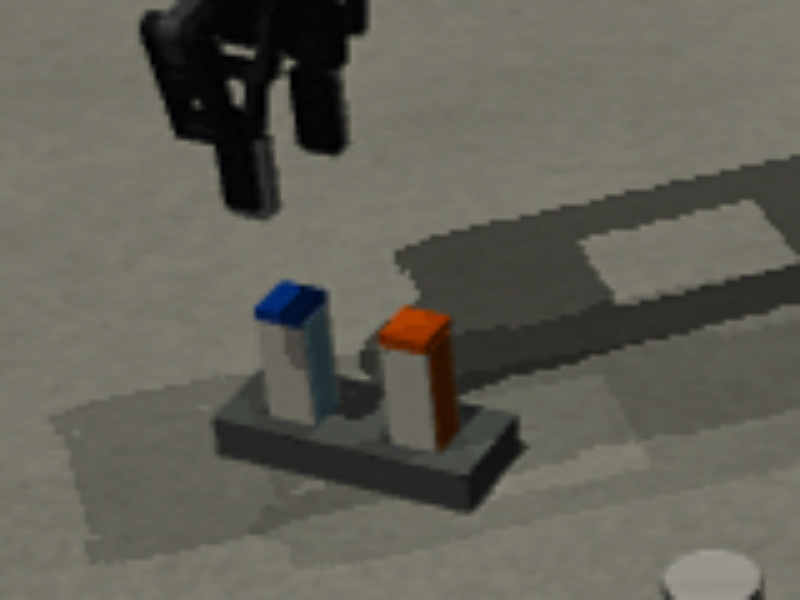

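The fingers straddle the blue-topped cell (top at (292,303)), with the amber cell to its right. The arm is about 8 mm short in y, so I'll correct that before descending.

Call:
servo_tool(commands="0 0 0 0 0 0 0.6;0 0 0 -7 1 0 0.6;0 0 0 0 0 0 0.6;0 0 0 0 0 0 0.6")

```text
time_s: 11.85
eef_pos: [0.4728, -0.314, 0.1348]
eef_rot: [0.0, 0.688, 0.726, -0.0]
wrist_force: [-0.5, 0.3, 0.3]
opening: 0.603
grasp_force: 0.0
```

```bash
python3 -c "
from h import *
go([.4705,-.311,.037],3.2)"
```

```text
t 11.85 pos [ 0.4728 -0.314   0.1348] yaw 3.1 q [-0.8   0.27  1.71  0.    1.16 -0.85] op 0.603 F 0.0 [-0.5  0.3  0.3]
rotvec [ 0.001  0.001 -0.002] then shift mm [ 3.1 -2.2 97.8] shift in present axes [ 3.2 -2.2 97.8]
```

Call:
servo_tool(commands="0 0 0 3 -2 20 0.6;0 0 0 0 0 25 0.6;0 0 0 0 0 25 0.6;0 0 0 0 0 0 0.6;0 0 0 0 0 0 0.6")

```text
time_s: 12.48
eef_pos: [0.4709, -0.3114, 0.0651]
eef_rot: [0.001, 0.688, 0.726, -0.0]
wrist_force: [0.1, -0.0, 0.3]
opening: 0.601
grasp_force: 0.0
```

Call:
servo_tool(commands="0 0 0 0 0 20 0.6;0 0 0 0 0 7 0.6;0 0 0 0 0 0 0.6;0 0 0 0 0 0 0.6")

```text
time_s: 12.98
eef_pos: [0.471, -0.3114, 0.0381]
eef_rot: [0.001, 0.688, 0.726, -0.0]
wrist_force: [-0.0, -0.1, 0.0]
opening: 0.6
grasp_force: 0.0
```

```bash
python3 -c "
from h import *
go([.4705,-.311,.037],3.2)"
```

```text
t 12.97 pos [ 0.471  -0.3114  0.0381] yaw 3.1 q [-0.79  0.41  1.76 -0.    0.98 -0.85] op 0.6 F 0.0 [-0.  -0.1  0. ]
rotvec [ 0.001  0.001 -0.002] then shift mm [ 0.5 -0.4  1.1] shift in present axes [ 0.5 -0.4  1.1]
```

Call:
servo_tool(commands="0 0 0 0 0 0 0;0 0 0 0 0 0 0;0 0 0 0 0 0 0;0 0 0 0 0 0 0;0 0 0 0 0 0 0")

```text
time_s: 13.6
eef_pos: [0.4707, -0.3112, 0.0377]
eef_rot: [0.0, 0.688, 0.726, -0.0]
wrist_force: [-1.9, 1.5, 5.8]
opening: 0.273
grasp_force: 59.9
```

Call:
servo_tool(commands="0 0 0 0 0 -10 0;0 0 0 0 0 -30 0;0 0 0 0 0 -45 0;0 0 0 0 0 -45 0;0 0 0 0 0 -40 0")

```text
time_s: 14.22
eef_pos: [0.4704, -0.3109, 0.2091]
eef_rot: [0.0, 0.688, 0.726, 0.0]
wrist_force: [0.9, -1.0, -1.2]
opening: 0.275
grasp_force: 59.3
```

Call:
servo_tool(commands="0 0 0 0 0 0 0;0 0 0 0 0 0 0")

```text
time_s: 14.48
eef_pos: [0.47, -0.3105, 0.2065]
eef_rot: [-0.001, 0.688, 0.726, 0.0]
wrist_force: [-0.4, 0.5, -0.1]
opening: 0.275
grasp_force: 59.3
```

```bash
python3 -c "
from h import *
go([.6428,.035,.205],-9.6)
s=camera('scene');cv2.imwrite('pics/g.png',cv2.resize(s[70:250,120:360],(800,600)))"
```

```text
t 14.47 pos [ 0.47   -0.3105  0.2065] yaw 3.1 q [-0.79  0.18  1.66  0.    1.3  -0.85] op 0.275 F 59.3 [-0.4  0.5 -0.1]
rotvec [-0.001 -0.001  0.222] then shift mm [369.5 112.8   1.5] shift in present axes [335.7 191.2   1.7]
```

View pics/g.png

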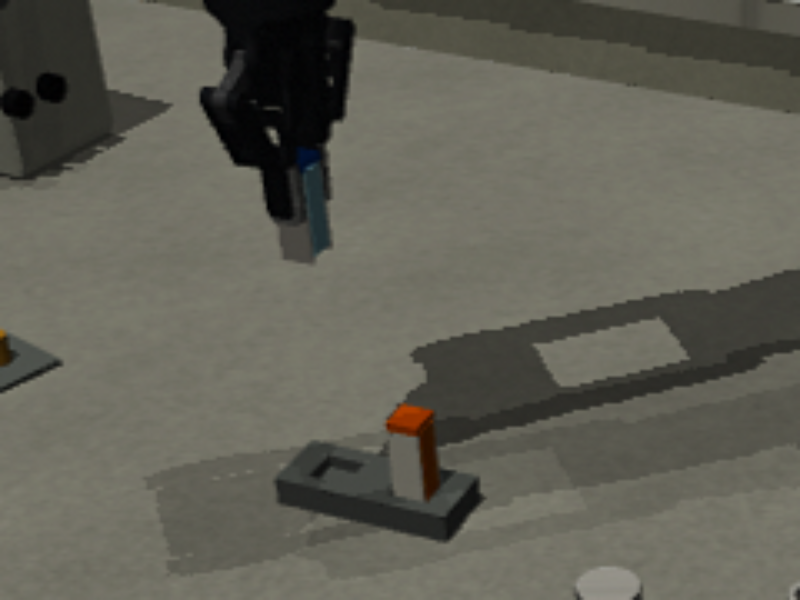

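The cell is held upright by its frosted faces (cell around (305,205)), and the amber cell is undisturbed at (412,450). I'll move to above the beam.

Call:
servo_tool(commands="0 0 0.074 0 0 0 0;0 0 0.074 0 0 0 0;0 0 0.074 0 0 0 0;0 0 0 30 9 0 0;0 0 0 38 12 0 0")

```text
time_s: 15.15
eef_pos: [0.5017, -0.2467, 0.205]
eef_rot: [-0.002, 0.765, 0.645, -0.0]
wrist_force: [0.4, -0.0, -0.7]
opening: 0.274
grasp_force: 59.2
```

Call:
servo_tool(commands="0 0 0 40 12 0 0;0 0 0 40 12 0 0;0 0 0 40 12 0 0;0 0 0 40 12 0 0;0 0 0 40 12 0 0")

```text
time_s: 15.78
eef_pos: [0.5945, -0.0587, 0.205]
eef_rot: [-0.002, 0.764, 0.645, -0.001]
wrist_force: [0.1, -0.1, -0.1]
opening: 0.272
grasp_force: 59.2
```

Call:
servo_tool(commands="0 0 0 40 12 0 0;0 0 0 35 11 0 0;0 0 0 20 6 0 0;0 0 0 0 0 0 0;0 0 0 0 0 0 0")

```text
time_s: 16.4
eef_pos: [0.639, 0.0276, 0.2065]
eef_rot: [-0.0, 0.764, 0.645, -0.001]
wrist_force: [1.3, 0.4, 0.0]
opening: 0.273
grasp_force: 59.2
```

```bash
python3 -c "
from h import *
go([.6428,.035,.096],-9.6)"
```

```text
t 16.4 pos [0.639  0.0276 0.2065] yaw -9.7 q [-0.14  0.34  1.46 -0.    1.34  0.03] op 0.273 F 59.2 [1.3 0.4 0. ]
rotvec [-0.001  0.001 -0.001] then shift mm [  7.9   2.5 110.5] shift in present axes [  8.    2.6 110.5]
```

Call:
servo_tool(commands="0 0 0 8 2 0 0;0 0 0 0 0 0 0;0 0 0 0 0 25 0;0 0 0 0 0 25 0;0 0 0 0 0 25 0")

```text
time_s: 17.02
eef_pos: [0.6429, 0.0357, 0.1317]
eef_rot: [0.0, 0.764, 0.645, 0.0]
wrist_force: [0.6, -0.1, 0.4]
opening: 0.275
grasp_force: 59.2
```

Call:
servo_tool(commands="0 0 0 0 0 20 0;0 0 0 0 0 13 0;0 0 0 0 0 0 0;0 0 0 0 0 0 0;0 0 0 0 0 0 0")

```text
time_s: 17.65
eef_pos: [0.6437, 0.036, 0.1004]
eef_rot: [0.001, 0.764, 0.645, 0.001]
wrist_force: [0.3, -0.2, -0.9]
opening: 0.275
grasp_force: 59.2
```

```bash
python3 -c "
from h import *
go([.6428,.035,.096],-9.6)
s=camera('scene');cv2.imwrite('pics/h.png',cv2.resize(s[200:350,260:460],(800,600)))"
```

```text
t 17.65 pos [0.6437 0.036  0.1004] yaw -9.6 q [-0.13  0.47  1.52 -0.    1.15  0.04] op 0.275 F 59.2 [ 0.3 -0.2 -0.9]
rotvec [ 0.002 -0.    -0.   ] then shift mm [-1.2 -0.7  4.4] shift in present axes [-1.2 -0.8  4.4]
```

View pics/h.png

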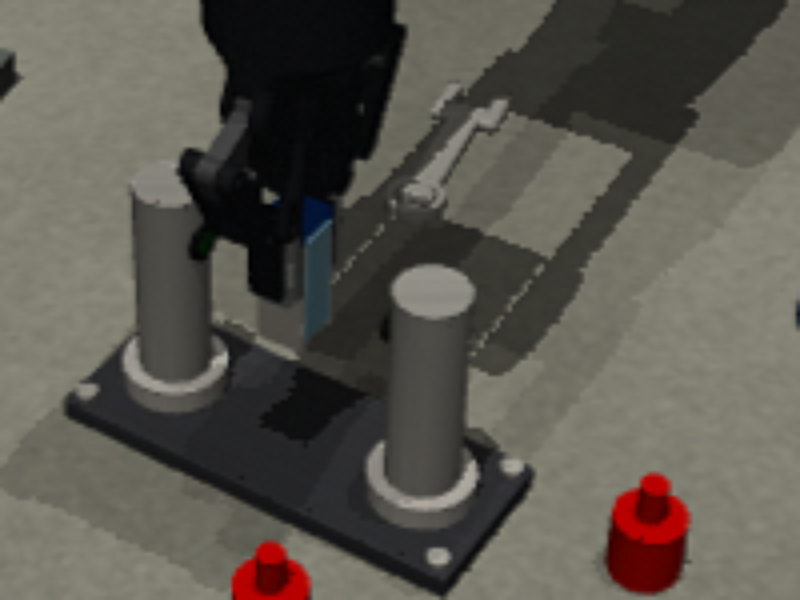

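The cell sits between the two cylinders (detector top (168,184), emitter top (433,290)), clear of the base and upright. I'll trim the height and cross-check the beam position from the two tops.

Call:
servo_tool(commands="0 0 0 -1 -1 4 0;0 0 0 0 0 0 0;0 0 0 0 0 0 0;0 0 0 0 0 0 0;0 0 0 0 0 0 0")

```text
time_s: 18.32
eef_pos: [0.6418, 0.0353, 0.0952]
eef_rot: [0.0, 0.764, 0.645, 0.0]
wrist_force: [-0.9, 0.0, -0.5]
opening: 0.271
grasp_force: 59.2
```

```bash
python3 -c "
from h import *
a=onz('scene',(368.2,272.5),.125);b=onz('scene',(302,246),.125);print(a,b,(a+b)/2,np.degrees(np.arctan2(*(a-b)[1::-1])))
go([.6428,.035,.096],-9.6)"
```

```text
[0.65490458 0.10139319 0.125     ] [ 0.63531139 -0.02657605  0.125     ] [0.64510798 0.03740857 0.125     ] 81.29512341907619
t 18.32 pos [0.6418 0.0353 0.0952] yaw -9.6 q [-0.13  0.47  1.53  0.    1.15  0.04] op 0.271 F 59.2 [-0.9  0.  -0.5]
rotvec [ 0. -0. -0.] then shift mm [-0.1  1.  -0.8] shift in present axes [-0.1  1.  -0.8]
```

Both estimates agree within 3 mm. I'll hold for another moment and then hand in.

Call:
servo_tool(commands="0 0 0 0 1 0 0;0 0 0 0 0 0 0;0 0 0 0 0 0 0;0 0 0 0 0 0 0;0 0 0 0 0 0 0")

```text
time_s: 18.95
eef_pos: [0.6427, 0.0351, 0.0952]
eef_rot: [-0.0, 0.764, 0.645, -0.0]
wrist_force: [-0.5, 0.5, -1.0]
opening: 0.274
grasp_force: 59.2
```

```bash
python3 -c "
from h import *
go(None);print(hand_in())"
```

```text
t 18.95 pos [0.6427 0.0351 0.0952] yaw -9.6 q [-0.13  0.47  1.52  0.    1.15  0.04] op 0.274 F 59.2 [-0.5  0.5 -1. ]
the job is handed in; nothing more can be done
None
```

I handed the job in at 18.95 s with the red cap standing in the dock, let go, and the clear cell held upright and square by its frosted faces, within about 3 mm of my beam-point estimate; no verdict came back.

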